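Sort a customer's storage media into the intake trays

ROBOT

A 7-joint arm with a two-finger parallel gripper is mounted at the origin on the work surface. World frame = base frame: x ahead of the robot, y to its left, z up, the work surface at z = 0. Lengths are in m, angles in rad, forces in N, time in s.
With the tool pointing down it reaches from about 0.425 to 0.825 m from the base axis. Payload 3.6 kg.
Tool frame: the origin (TCP) lies midway between the tips of the shut fingers; the grasp point (between the pads) lies ctrl.grasp_offset behind it (ctrl.grasp_offset is the distance from the TCP to the grasp point, in m); x points along the fingers, y is the direction in which the jaws open and shut, and the axes are right-handed (so a half turn about x gives the same grasp; the last joint's range is limited). The gripper opens to 85 mm and grips with 20 to 120 N. Pads are 22 mm wide; open, the fingers measure 114 mm over their backs; the gripper's body (76 mm by 85 mm) begins 54 mm behind the grasp point. The pads swing forward as they close: fully open they stand 13 mm farther back than shut.
Start: joints at [-1.31, 0.615, -0.013, 1.423, 0.008, 1.103, -0.04], TCP at [0.184, 0.623, 0.231] pointing down, gripper open.
Joint ranges: [-3.12, 3.12], [-0.3, 2.06], [-1.34, 1.32], [0.26, 2.42], [-1.36, 4.5], [0.01, 1.98], [-2.84, 2.84]. Speed limits (rad/s): [2.79, 2.79, 3.14, 3.14, 3.14, 3.14, 3.14].

INTERFACE

Orientations are given as a rotation vector (axis times angle).
In Python, from station import ctrl gives the robot as it stands.
- The arm moves only by the tool move_arm, never from a script. Its argument "series" is text: rows parted by semicolons, each of 7 numbers parted by spaces: the shift along the tool's x, y, z scaled (see below), then the turn, a rotation vector about the tool's x, y, z scaled (see below), then the closure, from -1 (fully open) to 1 (shut). A call has 1 to 10 rows; each row is the pose to reach, as a shift and turn from the pose commanded when the call began, along the tool's axes at that moment, turning the shorter way round; what a row does not reach only later rows make up. The controller multiplies each number of a shift by 0.2 m and each number of a turn by 180 degrees. A row lasts 1/10 s, in which the tool goes at most 50 mm and 8.59 degrees, less where a joint would pass 70% of its speed; a pose out of reach is approached as far as the arm can. A call with a number of a shift or a turn outside -1 to 1 is refused whole. A call with a gripper value outside its range is refused whole. The fingers move at their own pace and stop on an object; "squeeze" is the grip in N (left out, the last holds). Time passes only in rows, so rows that repeat a pose let the fingers close. It gives the time, the measured TCP pose, the force and the opening at its end, in the units of the state.
- ctrl.read_state(): the state, without advancing time (a new reading comes with each control period).
- ctrl.read_camera(name): name is "side" or "top" or "wrist"; returns the picture (400x640x3 uint8, red, green, blue); there is no depth.
- ctrl.camera_info(name): a dict with "intrinsics" (3x3 intrinsics, pixels), "rvec" (rotation vector, rad) and "tvec" (3), from world to camera coordinates, as OpenCV has them; the wrist camera has in their place "T_tool_cam" (4x4, takes a point from camera to tool coordinates, whose origin is the TCP and whose axes are the tool frame's). Camera axes: x right, y down, z forward; pixel columns grow to the right and rows downward; lengths in m; the calibration is good to about 2 mm. The wrist camera is an equidistant fisheye: a pixel r from the principal point sees the ray r / f radians off the axis. A picture is of the moment at which its call begins: read the wrist's pose just before it. camera_info takes no time and is no camera call.
- ctrl.job_done(): hands the job in, once; it reports no verdict.
The state is a dict: "clock": time; "qpos": joint angles; "qvel": joint speeds; "effort": joint torques, N m; "eef_pos": TCP position; "tool_rot": TCP orientation; "contact_force": force on the tool from outside, world axes, zero at the start; "moment": the same for the moment, N m; "opening": finger opening in m.
Only numpy, scipy, OpenCV 4.12 (cv2) and the standard library are available. Lean on these libraries where they do the work, as an engineer would, in place of code of your own. Each camera call takes 0.05 s, during which the arm holds its last target. There are 200 camera calls.

TASK

Sort the five pieces of storage media lying on the orange repair mat into the three black trays, each into the tray that already holds one of its kind: the two USB sticks, the two M.2 boards with finned heat sinks, and the pocket drive. Set each one down the right way up and flat on the tray's floor, not on top of another piece and not dropped, and do not disturb the opened hard drive and the glass alcohol bottle standing beside the mat.

Things in the scene. Friction and masses are not known exactly. Their poses are not given: they have to be found in the camera images.
- stick_long: The longer loose USB stick: aluminium body 48 x 20 x 10 mm (x, y, z) with grey inlay and key-ring eye; steel plug 14 x 12 x 4.5 mm at its +x end, at mid-height. Origin: centre of the body's underside (plug not counted); x towards the plug, z up. About 25 g. Starts flat on the orange mat, whose top is at z = 3 mm.
- stick_short: The shorter loose USB stick: black plastic body 34 x 18 x 10 mm (x, y, z) with grey inlay; steel plug 14 x 12 x 4.5 mm at its +x end, at mid-height. Origin: centre of the body's underside (plug not counted); x towards the plug, z up. About 18 g. Starts flat on the orange mat, whose top is at z = 3 mm.
- m2_long: The longer loose M.2 board: green board 80 x 22 x 3 mm, gold contacts at its -x end, under an aluminium finned heat sink 62 mm long, 24 mm wide, top 12 mm above the underside, centred 5 mm to +x of the origin; grip it across y. Origin: centre of the underside; x lengthwise, z up. About 35 g. Starts flat on the orange mat, whose top is at z = 3 mm.
- m2_short: The shorter loose M.2 board: green board 60 x 22 x 3 mm, gold contacts at its -x end, under an aluminium finned heat sink 42 mm long, 24 mm wide, top 12 mm above the underside, centred 5 mm to +x of the origin; grip it across y. Origin: centre of the underside; x lengthwise, z up. About 28 g. Starts flat on the orange mat, whose top is at z = 3 mm.
- pocket_drive: The loose pocket drive (portable SSD): aluminium case with grey bumper ends, 90 x 50 x 14 mm (x, y, z). Origin: centre of the underside; x along its length, z up. About 100 g. Starts flat on the orange mat, whose top is at z = 3 mm.
- tray_sticks: Black tray, fixed on the bench; the three look alike but for their contents. Outside 130 (x) x 210 (y) x 40 mm high, rim 6 mm wider at the top; walls and floor 4 mm, inside 122 x 202 mm, floor top 4 mm above the origin (centre of underside, z = 0). x points away from the robot. A USB stick 10 mm high already lies along x at about x = 0, y = +75 mm there; empty from y = 60 to -101.
- tray_m2: Black tray, fixed on the bench; the three look alike but for their contents. Outside 130 (x) x 210 (y) x 40 mm high, rim 6 mm wider at the top; walls and floor 4 mm, inside 122 x 202 mm, floor top 4 mm above the origin (centre of underside, z = 0). x points away from the robot. An M.2 board 12 mm high already lies along x at about x = 0, y = +75 mm there; empty from y = 58 to -101.
- tray_pocket: Black tray, fixed on the bench; the three look alike but for their contents. Outside 130 (x) x 210 (y) x 40 mm high, rim 6 mm wider at the top; walls and floor 4 mm, inside 122 x 202 mm, floor top 4 mm above the origin (centre of underside, z = 0). x points away from the robot. A pocket drive 13 mm high already lies along x at about x = 0, y = +62 mm there; empty from y = 32 to -101.
- open_drive: Bystander, loose: opened 3.5-inch hard drive with its shiny platter bare, 147 x 102 x 26 mm, lying flat on the bench to one side of the mat. Origin: centre of the underside. To be left alone.
- alcohol_bottle: Bystander, loose: round glass alcohol dispenser with steel pump top, 66 mm diameter, 134 mm high, standing on the bench to the other side of the mat. Origin: centre of the underside. To be left alone.
Things that resemble listed ones, but are neither listed nor needed, are in the scene too. What is shaped like the pocket_drive but green or purple is not meant.

How it is judged:
By the outcome, as a careful person would: the job done as asked, in the order asked, and still so for the second after the job is handed in, with the robot touching nothing.
It also fails if it takes over 112 s, if anything falls off the work surface, if the arm or the gripper's body presses on something with over 40 N, if the wrist force passes 120 N, or if a joint passes its speed limit or range.

## Working session

There is one attempt and no reset: what is moved stays moved. The work goes in short steps, Python scripts to look and compute and a tool call to move; the robot and the scene stay as the last step left them, time stands still between calls to the robot, and variables do not carry over. Pictures are saved under pics/ and viewed, about 12 in all and at most 16, crops included, and the job is handed in when it is done.

Besides the shell and the picture viewer there is one more tool, called after "Request:" as a command line: name --argument value ..., lists and objects as JSON in quotes. move_arm: Moves the arm, as the interface text tells. Shifts and turns lie within -1 to 1; 1 stands for 0.2 m of shift or 180 degrees of turn. Its arguments: {"type":"object","properties":{"series":{"type":"string"},"squeeze":{"type":"number"}},"required":["series"]}

```bash
mkdir -p pics; ls; python3 - <<'E'
from station import ctrl
import cv2,numpy as np
for n in("top","side","wrist"):
    im=ctrl.read_camera(n); cv2.imwrite(f"pics/{n}0.png",im[:,:,::-1]); 
    print(n,{k:np.round(v,4).tolist() for k,v in ctrl.camera_info(n).items() if not isinstance(v,str)})
s=ctrl.read_state();print({k:np.round(v,3).tolist() for k,v in s.items()},ctrl.grasp_offset)
E
```

```text
pics
top {'intrinsics': [[384.5658, 0.0, 319.1538], [0.0, 384.5658, 200.125], [0.0, 0.0, 1.0]], 'rvec': [2.108, -2.118, 0.1731], 'tvec': [0.0154, 0.4308, 0.9476]}
side {'intrinsics': [[477.973, 0.0, 322.8378], [0.0, 477.973, 208.1459], [0.0, 0.0, 1.0]], 'rvec': [0.2627, -2.8896, 1.0192], 'tvec': [0.4338, 0.0666, 1.6173]}
wrist {'intrinsics': [[309.7069, 0.0, 324.4573], [0.0, 309.7069, 201.9385], [0.0, 0.0, 1.0]], 'T_tool_cam': [[0.0006, -0.282, 0.9594, -0.1428], [1.0, 0.0003, -0.0005, 0.0], [-0.0002, 0.9594, 0.282, -0.0716], [0.0, 0.0, 0.0, 1.0]]}
{'clock': 0.15, 'qpos': [-1.309, 0.616, -0.013, 1.425, 0.008, 1.103, -0.04], 'qvel': [0.001, -0.004, 0.002, -0.006, -0.003, -0.001, 0.002], 'effort': [0.001, -46.966, 0.259, -17.125, 0.01, 0.007, -0.0], 'eef_pos': [0.184, 0.623, 0.23], 'tool_rot': [0.224, 1.559, -0.227], 'contact_force': [0.25, -0.538, 0.04], 'moment': [0.026, -0.017, 0.008], 'opening': 0.085} 0.0187
```

View pics/top0.png

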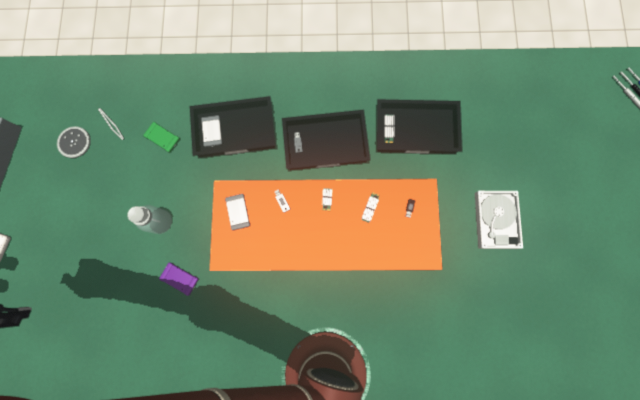

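View pics/side0.png

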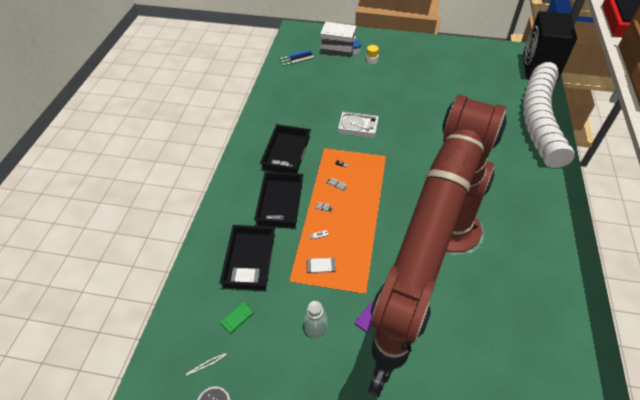

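Top view: pocket drive (237,212), long stick (282,202), short M.2 (327,199), long M.2 (370,208), short stick (410,208). Trays: pocket (233,128), sticks (326,140), M.2 (418,127). The green piece (162,137) and the purple one (179,278) are decoys. The bottle is at (150,218) and the open drive at (500,220).

```bash
cat > h.py <<'E'
from station import ctrl
import cv2,numpy as np
from scipy.spatial.transform import Rotation as R
def cast(name,px,z,st=None):
    """pixel(s) -> world points on plane z"""
    i=ctrl.camera_info(name);K=np.array(i["intrinsics"]);px=np.atleast_2d(px).astype(float)
    d=np.c_[(px[:,0]-K[0,2])/K[0,0],(px[:,1]-K[1,2])/K[1,1],np.ones(len(px))]
    if name=="wrist":
        r=np.hypot(d[:,0],d[:,1]);s=np.where(r>1e-9,np.sin(r)/np.maximum(r,1e-9),1)
        d=np.c_[d[:,0]*s,d[:,1]*s,np.cos(r)]
        T=np.eye(4);T[:3,:3]=R.from_rotvec(st["tool_rot"]).as_matrix();T[:3,3]=st["eef_pos"]
        T=T@np.array(i["T_tool_cam"]);A,c=T[:3,:3],T[:3,3]
    else:
        A=R.from_rotvec(np.ravel(i["rvec"])).as_matrix().T;c=-A@np.ravel(i["tvec"])
    d=d@A.T
    return c+d*((z-c[2])/d[:,2])[:,None]
def shot(f):
    st=ctrl.read_state();im=ctrl.read_camera("wrist")[:,:,::-1].copy();cv2.imwrite(f,im);return st,im
def to(p,yaw):
    """row for target TCP p, tool pointing down, tool y at angle yaw (deg) from world x; picks the nearer half turn"""
    st=ctrl.read_state();R0=R.from_rotvec(st["tool_rot"]);best=None
    for a in(yaw,yaw+180):
        a=np.radians(a);y=np.array([np.cos(a),np.sin(a),0]);x=np.array([0,0,-1.])
        rv=(R0.inv()*R.from_matrix(np.c_[x,y,np.cross(x,y)])).as_rotvec()
        if best is None or np.linalg.norm(rv)<np.linalg.norm(best):best=rv
    return np.round(np.r_[R0.inv().apply(np.array(p)-st["eef_pos"])/.2,best/np.pi],4).tolist()
E
python3 - <<'E'
from h import *
im=cv2.imread("pics/top0.png")
for n,p,z in[("pocket",(237,212),.017),("slong",(282,202),.012),("m2s",(327,199),.015),("m2l",(370,208),.015),("ss",(410,208),.012),
 ("Tp",(233,128),.03),("Ts",(326,140),.03),("Tm",(418,127),.03),("bottle",(162,220),.0),("hdd",(500,220),.026),("matTL",(214,180),.003),("matBR",(441,271),.003)]:
    print(n,cast("top",p,z)[0].round(3))
R0=R.from_rotvec(ctrl.read_state()["tool_rot"]).as_matrix();print(R0.round(3))
print(to([.5,.0,.3],90),to([.5,.1,.3],90))
cv2.imwrite("pics/top0c.png",cv2.resize(im[90:280,185:465],None,fx=2.8,fy=2.8,interpolation=cv2.INTER_CUBIC))
E
```

```text
pocket [0.405 0.23  0.017]
slong [0.432 0.112 0.012]
m2s [ 0.439 -0.007  0.015]
m2l [ 0.414 -0.119  0.015]
ss [ 0.414 -0.224  0.012]
Tp [0.633 0.246 0.03 ]
Ts [ 0.596 -0.005  0.03 ]
Tm [ 0.63  -0.252  0.03 ]
bottle [0.387 0.435 0.   ]
hdd [ 0.379 -0.448  0.026]
matTL [0.495 0.299 0.003]
matBR [ 0.251 -0.297  0.003]
[[-0.001  0.284  0.959]
 [-0.002  0.959 -0.284]
 [-1.    -0.002  0.   ]]
[-0.3428, -2.5383, 2.397, -0.0916, -0.0001, 0.0006] [-0.3438, -2.0588, 2.2551, -0.0916, -0.0001, 0.0006]
```

View pics/top0c.png

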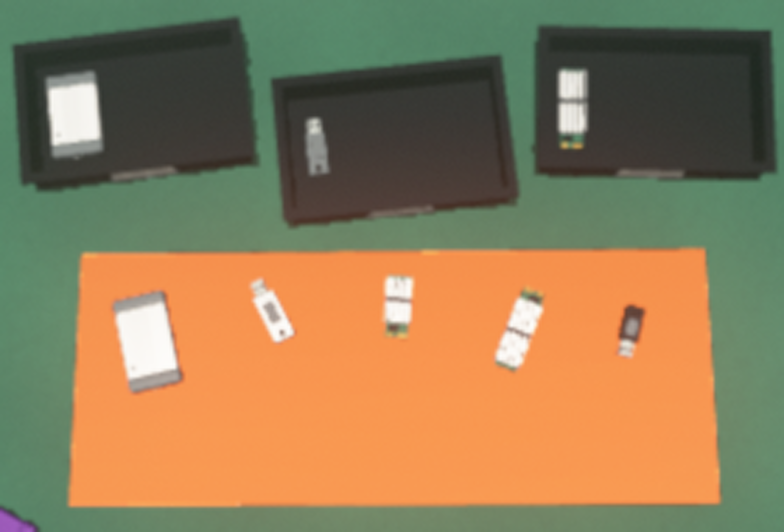

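Each tray's contents match the description. I'll work in the listed order (sticks, M.2 boards, pocket drive), moving over the mat at safe height first.

Request:
move_arm --series "0 -1 1 0 0 0 -1;0 -1 1 0 0 0 -1;0 -1 1 0 0 0 -1;0 -1 1 0 0 0 -1;0 -1 1 0 0 0 -1;0 -1 1 0 0 0 -1;0 -1 1 0 0 0 -1" --squeeze 30

```text
clock: 0.85
eef_pos: [0.3229, 0.3689, 0.2313]
tool_rot: [0.231, 1.556, -0.237]
contact_force: [-0.2, 0.7, -0.3]
opening: 0.0853
```

```bash
python3 -c "
from h import *
print(to([.44,.11,.2],90))"
```

```text
[0.1623, -1.0648, 0.9395, -0.0949, 0.0006, 0.0012]
```

Request:
move_arm --series "0.15 -1 0.95 -0.095 0 0 -1;0.15 -1 0.95 -0.095 0 0 -1;0.15 -1 0.95 -0.095 0 0 -1;0.15 -1 0.95 -0.095 0 0 -1;0.15 -1 0.95 -0.095 0 0 -1;0.15 -1 0.95 -0.095 0 0 -1;0.15 -1 0.95 -0.095 0 0 -1;0.15 -1 0.95 -0.095 0 0 -1"

```text
clock: 1.65
eef_pos: [0.445, 0.1294, 0.2011]
tool_rot: [-0.007, 1.571, 0.008]
contact_force: [0.1, 1.5, 0.7]
opening: 0.0857
```

```bash
python3 -c "
from h import *
st,im=shot('pics/w1.png');print(st['eef_pos'],R.from_rotvec(st['tool_rot']).as_matrix().round(3))"
```

```text
[0.44497945 0.12936159 0.20108123] [[-0.001 -0.01   1.   ]
 [ 0.001  1.     0.01 ]
 [-1.     0.001 -0.001]]
```

View pics/w1.png

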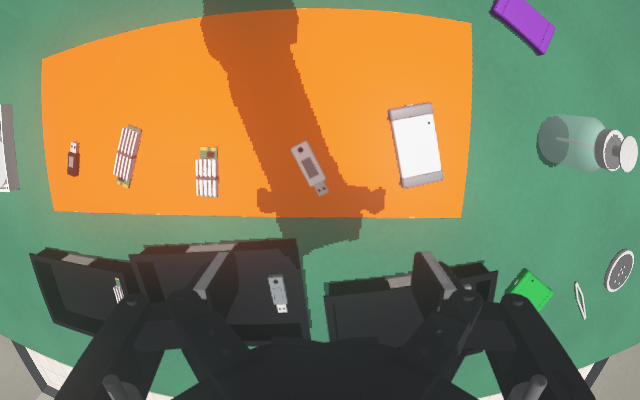

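Wrist view: long stick (310,168) with its plug toward (322,192), short M.2 (207,172) with contacts at (207,152), long M.2 (127,156) with contacts at (134,128), short stick (73,158) with its plug up at (73,146), pocket drive (415,145). Measuring all five.

```bash
cat >> h.py <<'E'
def rects(im,st,z=.012,name="wrist",near=None,amin=80):
    """non-orange blobs on the mat: centre, long axis deg, length, width (mm), as min-area rects on plane z"""
    h=cv2.cvtColor(im,cv2.COLOR_BGR2HSV)
    orange=((h[...,0]>=6)&(h[...,0]<=18)&(h[...,1]>150)).astype(np.uint8)*255
    cs,_=cv2.findContours(orange,cv2.RETR_CCOMP,cv2.CHAIN_APPROX_NONE)
    _,hi=_,_
    out=[]
    for c,hh in zip(cs,_[0]):
        if hh[3]<0 or cv2.contourArea(c)<amin:continue
        w=cast(name,c[:,0],z,st)[:,:2]
        (cx,cy),(a,b),t=cv2.minAreaRect((w*1000).astype(np.float32))
        if a<b:a,b,t=b,a,t+90
        out.append((round(cx,1),round(cy,1),round((t+90)%180-90,1),round(a,1),round(b,1),tuple(c[:,0].mean(0).astype(int).tolist())))
    return sorted(out,key=lambda r:-r[1])
E
python3 - <<'E'
from h import *
st=ctrl.read_state();im=cv2.imread("pics/w1.png")
for r in rects(im,st):print(r)
E
```

```text
(403.6, 231.5, 13.4, 94.8, 54.6, (415, 144))
(433.4, 115.7, 27.6, 64.8, 23.4, (310, 167))
(436.6, -4.8, -3.8, 61.3, 31.5, (207, 171))
(413.4, -118.6, -21.7, 81.9, 35.1, (126, 155))
(410.7, -221.8, -21.5, 51.8, 22.7, (72, 158))
```

```bash
python3 - <<'E'
from h import *
im=cv2.imread("pics/top0.png")
g=im.max(2);m=(g<75).astype(np.uint8);m[:90]=0;m[178:]=0;m[:,:185]=0;m[:,465:]=0
m=cv2.morphologyEx(m,cv2.MORPH_OPEN,np.ones((3,3)))
cs,_=cv2.findContours(m,cv2.RETR_EXTERNAL,cv2.CHAIN_APPROX_NONE)
for c in cs:
    if cv2.contourArea(c)<800:continue
    for z in(.0,.04):
        r=cv2.minAreaRect((cast("top",c[:,0],z)[:,:2]*1000).astype(np.float32));print(z,np.round(r[0],1),np.round(r[1],1),round(r[2],1))
print(to([.427,.1125,.05],117.6))
E
```

```text
0.0 [617.3  -1.7] [134.7 228.2] 5.3
0.04 [602.6  -2. ] [129.4 219.1] 5.3
0.0 [ 644.7 -259.6] [231.8 154.1] 88.2
0.04 [ 629.  -249.6] [222.6 148. ] 88.2
0.0 [648.3 256.2] [156.2 231.8] 6.7
0.04 [632.5 245.7] [150.  222.6] 6.7
[0.756, -0.0898, -0.0884, -0.1494, -0.0001, -0.0004]
```

Request:
move_arm --series "0.756 -0.09 -0.088 -0.15 0 0 -0.2;0.756 -0.09 -0.088 -0.15 0 0 -0.2;0.756 -0.09 -0.088 -0.15 0 0 -0.2;0.756 -0.09 -0.088 -0.15 0 0 -0.2;0.756 -0.09 -0.088 -0.15 0 0 -0.2;0.756 -0.09 -0.088 -0.15 0 0 -0.2"

```text
clock: 2.3
eef_pos: [0.4295, 0.1126, 0.0523]
tool_rot: [-0.377, 1.532, 0.378]
contact_force: [0.1, -0.3, 0.1]
opening: 0.0516
```

```bash
python3 -c "
from h import *
st,im=shot('pics/w2.png');print(st['eef_pos'],st['opening'],to([.427,.1125,.006],117.6))
for r in rects(im,st):print(r)"
```

```text
[0.42945681 0.11264874 0.05226771] 0.05155613868772706 [0.2331, 0.0066, -0.0134, 0.0, 0.002, 0.0003]
(432.9, 113.6, 27.7, 63.9, 21.7, (323, 230))
(435.9, -5.7, -3.5, 61.6, 30.5, (162, 153))
(412.0, -118.2, -22.1, 80.1, 36.5, (66, 71))
```

View pics/w2.png

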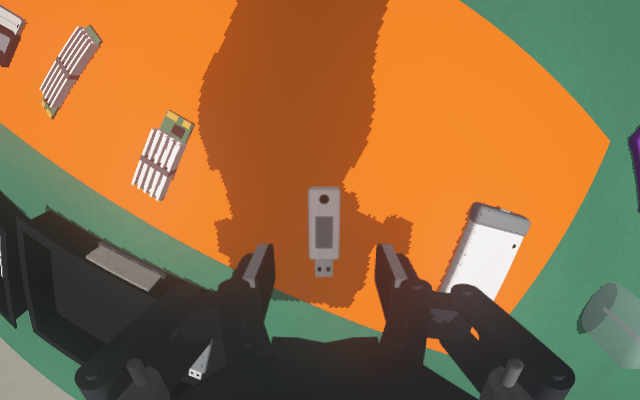

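The long stick (323,230) is centred between the fingers, plug toward the gripper side. Lowering and closing.

Request:
move_arm --series "0.228 0.01 -0.013 0 0 0 -0.2;0.228 0.01 -0.013 0 0 0 -0.2;0.228 0.01 -0.013 0 0 0 -0.2;0.228 0.01 -0.013 0 0 0 1;0.228 0.01 -0.013 0 0 0 1;0.228 0.01 -0.013 0 0 0 1;0.228 0.01 -0.013 0 0 0 1;0.228 0.01 -0.013 0 0 0 1"

```text
clock: 3.15
eef_pos: [0.4258, 0.1118, 0.0069]
tool_rot: [-0.377, 1.533, 0.377]
contact_force: [0.1, 0.4, 8.6]
opening: 0.0186
```

```bash
python3 -c "
from h import *
print(to([.44,.08,.20],95))"
```

```text
[-0.9651, -0.1746, -0.006, 0.1255, 0.0016, 0.0]
```

Request:
move_arm --series "-0.2 0 0 0 0 0 1;-0.4 0 0 0 0 0 1;-0.96 -0.17 0 0.125 0 0 1;-0.96 -0.17 0 0.125 0 0 1;-0.96 -0.17 0 0.125 0 0 1;-0.96 -0.17 0 0.125 0 0 1;-0.96 -0.17 0 0.125 0 0 1"

```text
clock: 3.85
eef_pos: [0.4393, 0.0813, 0.197]
tool_rot: [-0.071, 1.569, 0.072]
contact_force: [-0.2, 1.1, -1.3]
opening: 0.0188
```

```bash
python3 -c "
from h import *
print(ctrl.read_state()['opening'],to([.55,-.04,.20],95.3))"
```

```text
0.01882729392950487 [-0.0147, -0.6544, 0.4959, -0.0005, 0.0002, -0.0001]
```

Request:
move_arm --series "0 -0.65 0.5 0 0 0 1;0 -0.65 0.5 0 0 0 1;0 -0.65 0.5 0 0 0 1;0 -0.65 0.5 0 0 0 1;0 -0.65 0.5 0 0 0 1;0 -0.65 0.5 0 0 0 1"

```text
clock: 4.45
eef_pos: [0.5494, -0.0374, 0.1949]
tool_rot: [-0.071, 1.574, 0.074]
contact_force: [-0.1, 0.4, 0.0]
opening: 0.0183
```

```bash
python3 -c "
from h import *
st,im=shot('pics/w3.png');print(st['eef_pos'])"
```

```text
[ 0.54936415 -0.03738125  0.19493992]
```

View pics/w3.png

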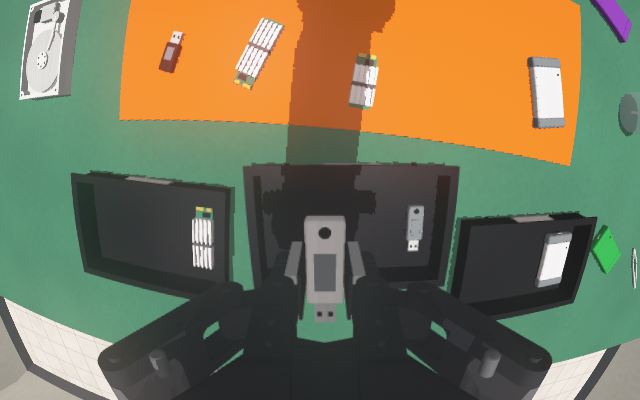

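The long stick is held straight. The near rim corners show at (244,166) and (459,166) for the stick tray, (71,174) and (234,188) for the M.2 tray, and (458,216) and (596,214) for the pocket tray.

```bash
python3 - <<'E'
from h import *
st=ctrl.read_state()
for n,a,b in(("s",(244,166),(459,166)),("m",(71,174),(234,188)),("p",(458,216),(596,214))):
    P=cast("wrist",[a,b],.04,st)[:,:2]; d=P[1]-P[0]; L=np.hypot(*d); u=d/L; x=np.array([u[1],-u[0]])
    print(n,P.round(4).tolist(),"len",L.round(4),"yaw",np.degrees(np.arctan2(x[1],x[0])).round(1),"ctr",(P.mean(0)+x*.068).round(4))
for n,p,z in(("stick",(415,229),.014),("m2",(203,237),.016),("pocket",(555,260),.017)):print(n,cast("wrist",p,z,st)[0].round(4))
E
```

```text
s [[0.5349, -0.1184], [0.513, 0.1006]] len 0.2201 yaw 5.7 ctr [ 0.5916 -0.0021]
m [[0.5576, -0.3587], [0.5584, -0.1283]] len 0.2304 yaw -0.2 ctr [ 0.626  -0.2438]
p [[0.5671, 0.1109], [0.547, 0.3453]] len 0.2352 yaw 4.9 ctr [0.6248 0.2339]
stick [0.5949 0.0729 0.014 ]
m2 [ 0.6281 -0.1742  0.016 ]
pocket [0.6281 0.3091 0.017 ]
```

```bash
python3 -c "
from h import *
print(to([.584,.019,.07],95.5),to([.584,.019,.008],95.5))"
```

```text
[0.6267, 0.2601, 0.2006, -0.001, -0.0012, -0.0007] [0.9367, 0.2594, 0.2017, -0.001, -0.0012, -0.0007]
```

Request:
move_arm --series "0.3 0.26 0.2 0 0 0 1;0.62 0.26 0.2 0 0 0 1;0.62 0.26 0.2 0 0 0 1;0.62 0.26 0.2 0 0 0 1;0.75 0.26 0.2 0 0 0 1;0.85 0.26 0.2 0 0 0 1;0.9 0.26 0.2 0 0 0 1;0.92 0.26 0.2 0 0 0 1;0.92 0.26 0.2 0 0 0 1"

```text
clock: 5.4
eef_pos: [0.5867, 0.0162, 0.0136]
tool_rot: [-0.07, 1.568, 0.07]
contact_force: [0.0, -0.6, -1.0]
opening: 0.0189
```

```bash
python3 -c "
from h import *
print(to([.584,.019,.008],95.5))"
```

```text
[0.0282, 0.0153, -0.0122, -0.002, 0.0004, 0.0]
```

Request:
move_arm --series "0.02 0 0 0 0 0 1;0.023 0 0 0 0 0 1;0.023 0 0 0 0 0 1"

```text
clock: 5.7
eef_pos: [0.5866, 0.016, 0.0084]
tool_rot: [-0.07, 1.569, 0.07]
contact_force: [-0.7, -0.3, -0.9]
opening: 0.019
```

Request:
move_arm --series "0.004 0 0 0 0 0 1;0.004 0 0 0 0 0 1"

```text
clock: 5.9
eef_pos: [0.5867, 0.016, 0.0081]
tool_rot: [-0.07, 1.569, 0.07]
contact_force: [-1.3, 0.1, 4.2]
opening: 0.0187
```

Contact with the floor, 4 N. Releasing gently (opening to about 40 mm), then lifting.

Request:
move_arm --series "0 0 0 0 0 0 0.3;0 0 0 0 0 0 0.1;0 0 0 0 0 0 0.1;-0.1 0 0 0 0 0 0.1;-0.3 0 0 0 0 0 0;-0.6 0 0 0 0 0 0;-0.9 0 0 0 0 0 0;-0.9 0 0 0 0 0 0"

```text
clock: 6.7
eef_pos: [0.5891, 0.0161, 0.1924]
tool_rot: [-0.07, 1.561, 0.07]
contact_force: [-0.1, -0.1, -0.4]
opening: 0.0431
```

```bash
python3 -c "
from h import *
st,im=shot('pics/w4.png');print(st['opening'],to([.50,-.18,.19],68.5))
for r in rects(im,st):print(r)"
```

```text
0.04311374895830131 [0.0142, -0.9369, -0.5357, 0.1478, 0.0039, -0.0008]
(403.9, 229.5, 13.5, 93.0, 60.3, (518, 48))
(439.0, -6.5, -3.7, 61.5, 27.7, (315, 36))
(411.4, -223.9, -20.2, 49.6, 20.1, (135, 20))
```

View pics/w4.png

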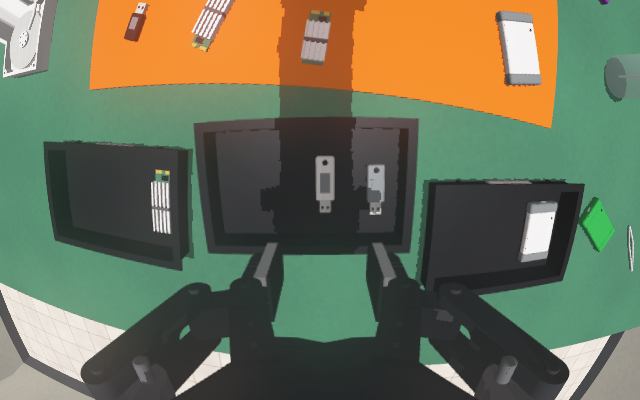

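The long stick lies flat in its tray at (325,183), parallel to the one at (376,190). Next, the short stick.

Request:
move_arm --series "0 -0.94 -0.53 0.145 0 0 -0.2;0 -0.94 -0.53 0.145 0 0 -0.2;0 -0.94 -0.53 0.145 0 0 -0.2;0 -0.94 -0.53 0.145 0 0 -0.2;0 -0.94 -0.53 0.145 0 0 -0.2;0 -0.94 -0.53 0.145 0 0 -0.2"

```text
clock: 7.35
eef_pos: [0.4957, -0.1842, 0.1869]
tool_rot: [0.291, 1.552, -0.294]
contact_force: [0.2, 0.9, 0.2]
opening: 0.051
```

```bash
python3 -c "
from h import *
print(to([.4175,-.2255,.06],69))"
```

```text
[0.6353, -0.3336, -0.2884, -0.0021, -0.0002, 0.0006]
```

Request:
move_arm --series "0.635 -0.333 -0.29 0 0 0 -0.2;0.635 -0.333 -0.29 0 0 0 -0.2;0.635 -0.333 -0.29 0 0 0 -0.2;0.635 -0.333 -0.29 0 0 0 -0.2;0.635 -0.333 -0.29 0 0 0 -0.2"

```text
clock: 7.85
eef_pos: [0.4196, -0.2204, 0.059]
tool_rot: [0.288, 1.554, -0.285]
contact_force: [0.4, -0.6, -0.3]
opening: 0.051
```

```bash
python3 -c "
from h import *
st,im=shot('pics/w5.png')
for r in rects(im,st):print(r)
print(st['eef_pos'],to([.4175,-.2255,.006],69))"
```

```text
(435.7, -8.3, -4.4, 61.3, 38.6, (578, 148))
(413.8, -121.4, -21.7, 78.7, 31.4, (459, 164))
(411.1, -223.3, -15.9, 50.0, 18.3, (315, 213))
[ 0.41961826 -0.22035895  0.05898324] [0.2706, -0.0303, -0.0101, 0.0009, 0.0003, -0.0005]
```

View pics/w5.png

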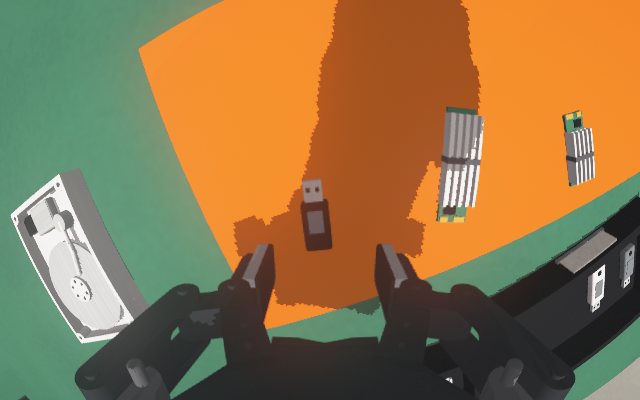

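The short stick (315,213) is between the fingers, plug up at (313,190), about 5° off the tool's axis; correcting that.

```bash
python3 -c "
from h import *
print(to([.4175,-.225,.006],73.5))"
```

```text
[0.2706, -0.028, -0.011, -0.0241, 0.0003, -0.0005]
```

Request:
move_arm --series "0.2 -0.028 -0.011 -0.024 0 0 -0.2;0.262 -0.028 -0.011 -0.024 0 0 -0.2;0.262 -0.028 -0.011 -0.024 0 0 -0.2;0.262 -0.028 -0.011 -0.024 0 0 1;0.262 -0.028 -0.011 -0.024 0 0 1;0.262 -0.028 -0.011 -0.024 0 0 1;0.262 -0.028 -0.011 -0.024 0 0 1;0.262 -0.028 -0.011 -0.024 0 0 1"

```text
clock: 8.7
eef_pos: [0.4168, -0.2266, 0.0091]
tool_rot: [0.228, 1.556, -0.228]
contact_force: [0.9, 2.1, 6.5]
opening: 0.0166
```

```bash
python3 -c "
from h import *
print(to([.46,-.18,.19],85))"
```

```text
[-0.9042, 0.2849, 0.143, -0.0647, 0.001, 0.0001]
```

Request:
move_arm --series "-0.2 0 0 0 0 0 1;-0.4 0 0 0 0 0 1;-0.9 0.28 0.14 -0.065 0 0 1;-0.9 0.28 0.14 -0.065 0 0 1;-0.9 0.28 0.14 -0.065 0 0 1;-0.9 0.28 0.14 -0.065 0 0 1;-0.9 0.28 0.14 -0.065 0 0 1"

```text
clock: 9.4
eef_pos: [0.4572, -0.1811, 0.1873]
tool_rot: [0.068, 1.571, -0.069]
contact_force: [-0.5, 0.1, -1.2]
opening: 0.0167
```

```bash
python3 -c "
from h import *
c=np.array([.593,-.002]);a=np.radians(5.5);p=c+np.array([[np.cos(a),-np.sin(a)],[np.sin(a),np.cos(a)]])@[.007,-.045]
print(p,ctrl.read_state()['opening'],to([*p,.10],95.5))"
```

```text
[ 0.60428083 -0.04612191] 0.016689825103579112 [0.4353, 0.7366, 0.6743, -0.0583, -0.0005, 0.0001]
```

Request:
move_arm --series "0 0.74 0.674 -0.058 0 0 1;0 0.74 0.674 -0.058 0 0 1;0 0.74 0.674 -0.058 0 0 1;0 0.74 0.674 -0.058 0 0 1;0 0.74 0.674 -0.058 0 0 1;0.43 0.74 0.674 -0.058 0 0 1;0.43 0.74 0.674 -0.058 0 0 1;0.43 0.74 0.674 -0.058 0 0 1"

```text
clock: 10.2
eef_pos: [0.5989, -0.0465, 0.0945]
tool_rot: [-0.073, 1.587, 0.074]
contact_force: [-1.3, -0.4, -0.6]
opening: 0.0165
```

```bash
python3 -c "
from h import *
st,im=shot('pics/w6.png');cv2.imwrite('pics/w6c.png',im[100:400,120:520])
print(st['eef_pos'],to([.6043,-.0461,.0115],95.5))"
```

```text
[ 0.59891484 -0.04647374  0.09447714] [0.4315, 0.0003, 0.0171, -0.0007, -0.0032, -0.0002]
```

View pics/w6c.png

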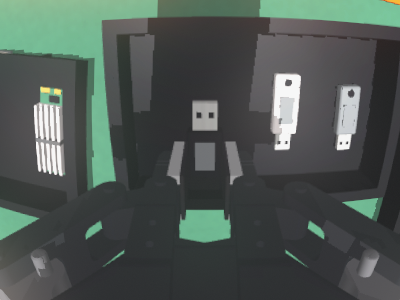

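The short stick is held straight over free floor, with the plug at crop (205,115). Lowering it.

Request:
move_arm --series "0.2 0 0.01 0 0 0 1;0.35 0 0.01 0 0 0 1;0.39 0 0.01 0 0 0 1;0.41 0 0.01 0 0 0 1;0.415 0 0.01 0 0 0 1;0.415 0 0.01 0 0 0 1"

```text
clock: 10.85
eef_pos: [0.6088, -0.0452, 0.0205]
tool_rot: [-0.075, 1.566, 0.074]
contact_force: [-0.7, 0.4, -0.9]
opening: 0.0167
```

Request:
move_arm --series "0.03 0 0 0 0 0 1;0.045 0 0 0 0 0 1;0.045 0 0 0 0 0 1;0.045 0 0 0 0 0 1"

```text
clock: 11.25
eef_pos: [0.6079, -0.0449, 0.0102]
tool_rot: [-0.075, 1.569, 0.075]
contact_force: [-1.1, 0.3, 3.7]
opening: 0.0168
```

Contact at the expected height. Releasing.

Request:
move_arm --series "0 0 0 0 0 0 0.35;0 0 0 0 0 0 0.15;0 0 0 0 0 0 0.15;-0.1 0 0 0 0 0 0.15;-0.3 0 0 0 0 0 0;-0.6 0 0 0 0 0 0;-0.9 0 0 0 0 0 -0.2;-0.9 0 0 0 0 0 -0.2"

```text
clock: 12.05
eef_pos: [0.6102, -0.0451, 0.1952]
tool_rot: [-0.075, 1.56, 0.074]
contact_force: [1.3, 0.1, -0.1]
opening: 0.0512
```

```bash
python3 -c "
from h import *
st,im=shot('pics/w7.png')
for r in rects(im,st,z=.015):print(r)
print(to([.47,-.10,.19],68.3))"
```

```text
(405.6, 227.0, 13.5, 93.0, 61.9, (555, 48))
[0.026, -0.206, -0.7287, 0.1509, 0.004, -0.0004]
```

Request:
move_arm --series "0 -0.2 -0.73 0.15 0 0 -0.2;0 -0.2 -0.73 0.15 0 0 -0.2;0 -0.2 -0.73 0.15 0 0 -0.2;0 -0.2 -0.73 0.15 0 0 -0.2;0 -0.2 -0.73 0.15 0 0 -0.2"

```text
clock: 12.6
eef_pos: [0.4649, -0.0991, 0.1897]
tool_rot: [0.296, 1.551, -0.296]
contact_force: [0.9, 1.1, 0.8]
opening: 0.0515
```

```bash
python3 -c "
from h import *
print(to([.416,-.12,.06],68.3))"
```

```text
[0.6487, -0.187, -0.1885, 0.0006, -0.0001, 0.0001]
```

Request:
move_arm --series "0.65 -0.187 -0.188 0 0 0 -0.2;0.65 -0.187 -0.188 0 0 0 -0.2;0.65 -0.187 -0.188 0 0 0 -0.2;0.65 -0.187 -0.188 0 0 0 -0.2;0.65 -0.187 -0.188 0 0 0 -0.2"

```text
clock: 13.1
eef_pos: [0.4195, -0.1193, 0.0597]
tool_rot: [0.294, 1.55, -0.293]
contact_force: [0.9, 0.2, 0.6]
opening: 0.0512
```

```bash
python3 -c "
from h import *
st,im=shot('pics/w8.png')
for r in rects(im,st,z=.015):print(r)
print(st['eef_pos'],to([.416,-.12,.008],68.3));cv2.imwrite('pics/w8c.png',im[100:400,120:520])"
```

```text
(434.5, -8.2, -3.2, 61.0, 30.8, (482, 186))
(412.1, -119.9, -21.7, 78.0, 26.3, (319, 212))
[ 0.41949149 -0.11930586  0.05970508] [0.2634, -0.0114, -0.0213, 0.0015, 0.0013, -0.0004]
```

View pics/w8c.png

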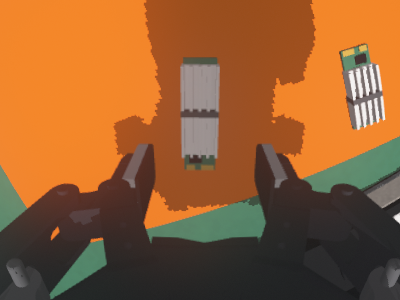

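The long M.2 at crop (200,112) is aligned with the fingers. Lowering and closing.

Request:
move_arm --series "0.2 -0.012 -0.025 0 0 0 -0.2;0.255 -0.012 -0.03 0 0 0 -0.2;0.255 -0.012 -0.03 0 0 0 -0.2;0.255 -0.012 -0.03 0 0 0 1;0.255 -0.012 -0.03 0 0 0 1;0.255 -0.012 -0.03 0 0 0 1;0.255 -0.012 -0.03 0 0 0 1"

```text
clock: 13.85
eef_pos: [0.413, -0.1198, 0.0104]
tool_rot: [0.294, 1.545, -0.294]
contact_force: [0.1, 1.7, 7.2]
opening: 0.0228
```

```bash
python3 -c "
from h import *
print(to([.46,-.15,.19],85))"
```

```text
[-0.8966, -0.0536, 0.2784, -0.0916, 0.0017, -0.0001]
```

Request:
move_arm --series "-0.2 0 0 0 0 0 1;-0.4 0 0 0 0 0 1;-0.9 -0.05 0.28 -0.092 0 0 1;-0.9 -0.05 0.28 -0.092 0 0 1;-0.9 -0.05 0.28 -0.092 0 0 1;-0.9 -0.05 0.28 -0.092 0 0 1;-0.9 -0.05 0.28 -0.092 0 0 1"

```text
clock: 14.55
eef_pos: [0.4581, -0.149, 0.1885]
tool_rot: [0.068, 1.571, -0.068]
contact_force: [-0.7, -0.1, 0.2]
opening: 0.0229
```

```bash
python3 -c "
from h import *
print(ctrl.read_state()['opening'],to([.57,-.25,.20],88.5))"
```

```text
0.022905697134713802 [-0.0584, -0.4544, 0.6012, -0.0193, -0.0004, -0.0001]
```

Request:
move_arm --series "-0.058 -0.455 0.6 -0.019 0 0 1;-0.058 -0.455 0.6 -0.019 0 0 1;-0.058 -0.455 0.6 -0.019 0 0 1;-0.058 -0.455 0.6 -0.019 0 0 1;-0.058 -0.455 0.6 -0.019 0 0 1"

```text
clock: 15.05
eef_pos: [0.5694, -0.2501, 0.1974]
tool_rot: [0.024, 1.576, -0.02]
contact_force: [-0.3, 0.3, -1.3]
opening: 0.0227
```

```bash
python3 -c "
from h import *
st,im=shot('pics/w9.png');print(st['eef_pos'].tolist(),st['tool_rot'].tolist())"
```

```text
[0.5693832009821683, -0.2500621656246339, 0.1973928444558025] [0.023593511986783625, 1.5763616970368566, -0.020084418607520985]
```

View pics/w9.png

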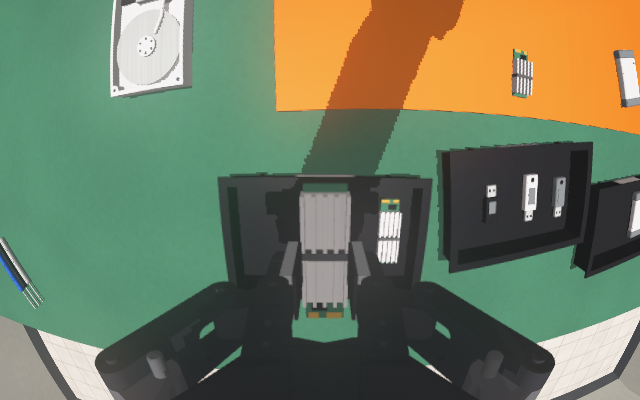

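The stick tray now holds three sticks, at (491,200), (530,198) and (560,197). The M.2 tray's near rim corners are at (218,177) and (433,178), with its board at (390,232).

```bash
python3 - <<'E'
from h import *
st=ctrl.read_state()
P=cast("wrist",[(218,177),(433,178)],.04,st)[:,:2]; d=P[1]-P[0]; L=np.hypot(*d); u=d/L; x=np.array([u[1],-u[0]])
c=P.mean(0)+x*.068;print(P,L,np.degrees(np.arctan2(x[1],x[0])),c,cast("wrist",(390,232),.016,st))
c=np.array([c[0],c[1]])
a=np.radians(-1)
for dx,dy in((0,.015),(0,-.05)):
    p=c+np.array([[np.cos(a),-np.sin(a)],[np.sin(a),np.cos(a)]])@[dx,dy];print(p,to([*p,.07],89),to([*p,.0115],89))
E
```

```text
[[ 0.55516696 -0.35791543]
 [ 0.56209    -0.1361301 ]] 0.22189335833040744 -1.787911780597007 [ 0.62659537 -0.24914436] [[ 0.62956699 -0.17502562  0.016     ]]
[ 0.62685716 -0.23414664] [0.6379, 0.0794, 0.2907, -0.0028, -0.0018, -0.0009] [0.9304, 0.0786, 0.2924, -0.0028, -0.0018, -0.0009]
[ 0.62572275 -0.29913674] [0.637, -0.2456, 0.2936, -0.0028, -0.0018, -0.0009] [0.9295, -0.2464, 0.2952, -0.0028, -0.0018, -0.0009]
```

Request:
move_arm --series "0.2 0.08 0.29 0 0 0 1;0.4 0.08 0.29 0 0 0 1;0.62 0.08 0.29 0 0 0 1;0.62 0.08 0.29 0 0 0 1;0.75 0.08 0.29 0 0 0 1;0.85 0.08 0.29 0 0 0 1;0.89 0.08 0.29 0 0 0 1;0.9 0.08 0.29 0 0 0 1;0.9 0.08 0.29 0 0 0 1"

```text
clock: 16.0
eef_pos: [0.6298, -0.2363, 0.0221]
tool_rot: [0.021, 1.569, -0.022]
contact_force: [-0.2, -0.1, 0.8]
opening: 0.0227
```

Request:
move_arm --series "0.025 0 0 0 0 0 1;0.045 0 0 0 0 0 1;0.05 0 0 0 0 0 1;0.05 0 0 0 0 0 1"

```text
clock: 16.4
eef_pos: [0.6298, -0.2363, 0.0116]
tool_rot: [0.021, 1.57, -0.022]
contact_force: [-1.3, 0.5, 4.4]
opening: 0.0227
```

Request:
move_arm --series "0 0 0 0 0 0 0.3;0 0 0 0 0 0 0.05;0 0 0 0 0 0 0.05;-0.1 0 0 0 0 0 0.05;-0.3 0 0 0 0 0 0;-0.6 0 0 0 0 0 -0.2;-0.9 0 0 0 0 0 -0.2;-0.9 0 0 0 0 0 -0.2"

```text
clock: 17.2
eef_pos: [0.632, -0.2372, 0.1965]
tool_rot: [0.019, 1.561, -0.024]
contact_force: [0.7, -0.6, -0.5]
opening: 0.0517
```

```bash
python3 -c "
from h import *
print(to([.50,-.10,.19],87))"
```

```text
[0.0236, 0.6678, -0.6787, 0.008, 0.0031, 0.001]
```

Request:
move_arm --series "0 0.67 -0.68 0 0 0 -0.2;0 0.67 -0.68 0 0 0 -0.2;0 0.67 -0.68 0 0 0 -0.2;0 0.67 -0.68 0 0 0 -0.2;0 0.67 -0.68 0 0 0 -0.2;0 0.67 -0.68 0 0 0 -0.2"

```text
clock: 17.8
eef_pos: [0.4969, -0.098, 0.1907]
tool_rot: [0.02, 1.57, -0.02]
contact_force: [0.3, -0.4, 0.7]
opening: 0.0512
```

```bash
python3 -c "
from h import *
print(to([.440,-.008,.06],87))"
```

```text
[0.6532, 0.443, -0.2966, 0.0086, 0.0003, 0.0001]
```

Request:
move_arm --series "0.65 0.443 -0.296 0.008 0 0 -0.2;0.65 0.443 -0.296 0.008 0 0 -0.2;0.65 0.443 -0.296 0.008 0 0 -0.2;0.65 0.443 -0.296 0.008 0 0 -0.2;0.65 0.443 -0.296 0.008 0 0 -0.2;0.65 0.443 -0.296 0.008 0 0 -0.2"

```text
clock: 18.4
eef_pos: [0.4423, -0.0096, 0.0604]
tool_rot: [0.041, 1.568, -0.043]
contact_force: [-0.0, 0.1, 0.3]
opening: 0.0515
```

```bash
python3 -c "
from h import *
st,im=shot('pics/w10.png')
for r in rects(im,st,z=.015):print(r)
print(st['eef_pos'],to([.439,-.008,.0095],87));cv2.imwrite('pics/w10c.png',im[100:400,120:520])"
```

```text
(404.5, 226.1, 13.6, 93.8, 63.5, (598, 160))
(434.9, -5.8, -3.9, 60.1, 25.8, (329, 212))
[ 0.44227251 -0.00963322  0.0603934 ] [0.2571, 0.009, -0.0198, -0.0007, 0.0011, 0.0003]
```

View pics/w10c.png

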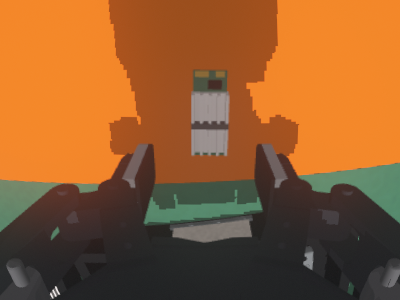

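The short M.2 at crop (210,113) is aligned, 4 mm to the +y side; shifting, lowering and closing.

Request:
move_arm --series "0.2 0.018 -0.015 -0.005 0 0 -0.2;0.245 0.018 -0.015 -0.005 0 0 -0.2;0.248 0.018 -0.015 -0.005 0 0 -0.2;0.248 0.018 -0.015 -0.005 0 0 1;0.248 0.018 -0.015 -0.005 0 0 1;0.248 0.018 -0.015 -0.005 0 0 1;0.248 0.018 -0.015 -0.005 0 0 1"

```text
clock: 19.15
eef_pos: [0.4386, -0.0051, 0.012]
tool_rot: [0.029, 1.567, -0.029]
contact_force: [-0.6, -0.5, 6.7]
opening: 0.0225
```

```bash
python3 -c "
from h import *
print(to([.46,-.13,.19],88))"
```

```text
[-0.8892, -0.6204, 0.1331, -0.0007, 0.001, 0.0001]
```

Request:
move_arm --series "-0.2 0 0 0 0 0 1;-0.5 0 0 0 0 0 1;-0.89 -0.62 0.133 0 0 0 1;-0.89 -0.62 0.133 0 0 0 1;-0.89 -0.62 0.133 0 0 0 1;-0.89 -0.62 0.133 0 0 0 1;-0.89 -0.62 0.133 0 0 0 1"

```text
clock: 19.85
eef_pos: [0.4596, -0.1309, 0.1899]
tool_rot: [0.031, 1.568, -0.032]
contact_force: [-0.2, 1.6, -1.3]
opening: 0.0226
```

```bash
python3 -c "
from h import *
print(ctrl.read_state()['opening'],to([.623,-.298,.20],89))"
```

```text
0.02257487471849244 [-0.0479, -0.8021, 0.8498, -0.0072, 0.0008, 0.0002]
```

Request:
move_arm --series "-0.04 -0.8 0.85 -0.006 0 0 1;-0.04 -0.8 0.85 -0.006 0 0 1;-0.04 -0.8 0.85 -0.006 0 0 1;-0.04 -0.8 0.85 -0.006 0 0 1;-0.04 -0.8 0.85 -0.006 0 0 1;-0.04 -0.8 0.85 -0.006 0 0 1;-0.04 -0.8 0.85 -0.006 0 0 1"

```text
clock: 20.55
eef_pos: [0.6231, -0.293, 0.1944]
tool_rot: [0.015, 1.575, -0.01]
contact_force: [0.6, 0.5, 0.1]
opening: 0.0222
```

```bash
python3 -c "
from h import *
st,im=shot('pics/w11.png');cv2.imwrite('pics/w11c.png',im[80:380,120:520])
print(st['eef_pos'],to([.625,-.298,.013],89))"
```

```text
[ 0.62309884 -0.29296015  0.19437012] [0.9102, -0.0311, 0.0138, 0.0009, -0.0011, -0.0011]
```

View pics/w11c.png

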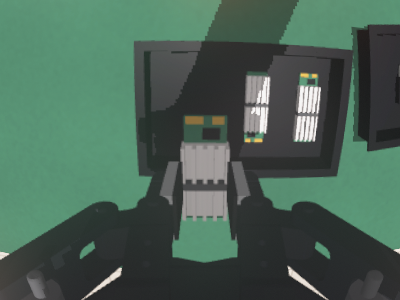

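The long M.2 lies flat at crop (257,107), beside the original one at (307,107). The short one is held straight; lowering it to the free side.

Request:
move_arm --series "0.2 -0.025 0 0 0 0 1;0.4 -0.025 0 0 0 0 1;0.6 -0.025 0 0 0 0 1;0.75 -0.025 0 0 0 0 1;0.83 -0.025 0 0 0 0 1;0.87 -0.025 0 0 0 0 1;0.88 -0.025 0 0 0 0 1;0.88 -0.025 0 0 0 0 1"

```text
clock: 21.4
eef_pos: [0.6244, -0.3007, 0.0222]
tool_rot: [0.013, 1.568, -0.014]
contact_force: [0.1, -0.2, -0.2]
opening: 0.0226
```

Request:
move_arm --series "0.02 0 0 0 0 0 1;0.038 0 0 0 0 0 1;0.043 0 0 0 0 0 1;0.043 0 0 0 0 0 1"

```text
clock: 21.8
eef_pos: [0.6238, -0.3008, 0.0132]
tool_rot: [0.014, 1.57, -0.014]
contact_force: [-0.5, 0.1, 4.6]
opening: 0.0227
```

Request:
move_arm --series "0 0 0 0 0 0 0.3;0 0 0 0 0 0 0.05;0 0 0 0 0 0 0.05;-0.1 0 0 0 0 0 0.05;-0.3 0 0 0 0 0 0;-0.6 0 0 0 0 0 -1;-0.9 0 0 0 0 0 -1;-0.9 0 0 0 0 0 -1"

```text
clock: 22.6
eef_pos: [0.626, -0.3018, 0.1985]
tool_rot: [0.011, 1.561, -0.017]
contact_force: [0.1, -0.9, 0.2]
opening: 0.0832
```

```bash
python3 -c "
from h import *
print(to([.52,-.12,.20],95))"
```

```text
[-0.0165, 0.8996, -0.5459, -0.0334, 0.0029, 0.0015]
```

Request:
move_arm --series "-0.016 0.9 -0.54 -0.033 0 0 -1;-0.016 0.9 -0.54 -0.033 0 0 -1;-0.016 0.9 -0.54 -0.033 0 0 -1;-0.016 0.9 -0.54 -0.033 0 0 -1;-0.016 0.9 -0.54 -0.033 0 0 -1;-0.016 0.9 -0.54 -0.033 0 0 -1;-0.016 0.9 -0.54 -0.033 0 0 -1"

```text
clock: 23.3
eef_pos: [0.5194, -0.1203, 0.1955]
tool_rot: [-0.068, 1.569, 0.065]
contact_force: [0.5, -0.6, 0.0]
opening: 0.0857
```

Request:
move_arm --series "0 0.98 -0.42 -0.05 0 0 -1;0 0.98 -0.42 -0.05 0 0 -1;0 0.98 -0.42 -0.05 0 0 -1;0 0.98 -0.42 -0.05 0 0 -1;0 0.98 -0.42 -0.05 0 0 -1;0 0.98 -0.42 -0.05 0 0 -1"

```text
clock: 23.9
eef_pos: [0.4187, 0.0703, 0.1954]
tool_rot: [-0.193, 1.561, 0.193]
contact_force: [0.6, -0.4, 0.4]
opening: 0.0857
```

```bash
python3 -c "
from h import *
st,im=shot('pics/w12.png')
for r in rects(im,st,z=.017):print(r)
print(to([.41,.229,.07],103.5))"
```

```text
(403.8, 227.4, 13.6, 93.2, 55.7, (458, 200))
[0.6265, 0.7911, 0.1451, 0.0021, 0.0004, 0.0003]
```

Request:
move_arm --series "0.2 0.79 0.14 0 0 0 -1;0.4 0.79 0.14 0 0 0 -1;0.625 0.79 0.14 0 0 0 -1;0.625 0.79 0.14 0 0 0 -1;0.625 0.79 0.14 0 0 0 -1;0.625 0.79 0.14 0 0 0 -1;0.625 0.79 0.14 0 0 0 -1"

```text
clock: 24.65
eef_pos: [0.4092, 0.2272, 0.0707]
tool_rot: [-0.189, 1.561, 0.186]
contact_force: [0.1, -0.7, 1.0]
opening: 0.0853
```

```bash
python3 -c "
from h import *
st,im=shot('pics/w13.png')
for r in rects(im,st,z=.017):print(r)
print(st['eef_pos'],to([.408,.229,.010],103.5));cv2.imwrite('pics/w13c.png',im[100:400,120:520])"
```

```text
(403.2, 230.4, 13.6, 91.6, 50.4, (331, 209))
[0.40923451 0.22717689 0.07067348] [0.3061, 0.0103, -0.0049, 0.001, 0.0007, 0.0004]
```

View pics/w13c.png

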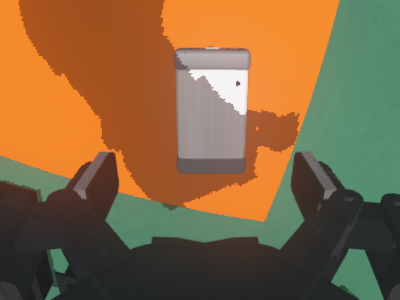

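The white pocket drive at crop (212,112) is aligned, about 3 mm to +y. Lowering and closing.

Request:
move_arm --series "0.2 0.016 -0.017 0 0 0 -1;0.32 0.016 -0.017 0 0 0 -1;0.333 0.016 -0.017 0 0 0 -1;0.333 0.016 -0.017 0 0 0 -1;0.333 0.016 -0.017 0 0 0 1;0.333 0.016 -0.017 0 0 0 1;0.333 0.016 -0.017 0 0 0 1;0.333 0.016 -0.017 0 0 0 1" --squeeze 40

```text
clock: 25.5
eef_pos: [0.404, 0.2319, 0.0051]
tool_rot: [-0.19, 1.56, 0.191]
contact_force: [-0.8, -0.9, 7.2]
opening: 0.0486
```

```bash
python3 -c "
from h import *
print(to([.44,.23,.19],99))"
```

```text
[-0.9239, -0.052, 0.1746, 0.0272, 0.0008, -0.0002]
```

Request:
move_arm --series "-0.1 0 0 0 0 0 1;-0.3 0 0 0 0 0 1;-0.92 -0.05 0.175 0.027 0 0 1;-0.92 -0.05 0.175 0.027 0 0 1;-0.92 -0.05 0.175 0.027 0 0 1;-0.92 -0.05 0.175 0.027 0 0 1;-0.92 -0.05 0.175 0.027 0 0 1"

```text
clock: 26.2
eef_pos: [0.4391, 0.2301, 0.1882]
tool_rot: [-0.124, 1.567, 0.124]
contact_force: [-0.3, -1.1, -2.3]
opening: 0.0487
```

```bash
python3 -c "
from h import *
print(ctrl.read_state()['opening'],to([.56,.20,.20],96.5))"
```

```text
0.04874917816696362 [-0.0587, -0.2439, 0.5731, 0.0142, 0.0002, -0.0]
```

Request:
move_arm --series "-0.058 -0.243 0.573 0.014 0 0 1;-0.058 -0.243 0.573 0.014 0 0 1;-0.058 -0.243 0.573 0.014 0 0 1;-0.058 -0.243 0.573 0.014 0 0 1;-0.058 -0.243 0.573 0.014 0 0 1"

```text
clock: 26.7
eef_pos: [0.5585, 0.2002, 0.1969]
tool_rot: [-0.091, 1.575, 0.089]
contact_force: [-0.5, -0.6, -0.6]
opening: 0.0488
```

```bash
python3 -c "
from h import *
st,im=shot('pics/w14.png');print(st['eef_pos'])"
```

```text
[0.55849318 0.20017421 0.19685258]
```

View pics/w14.png

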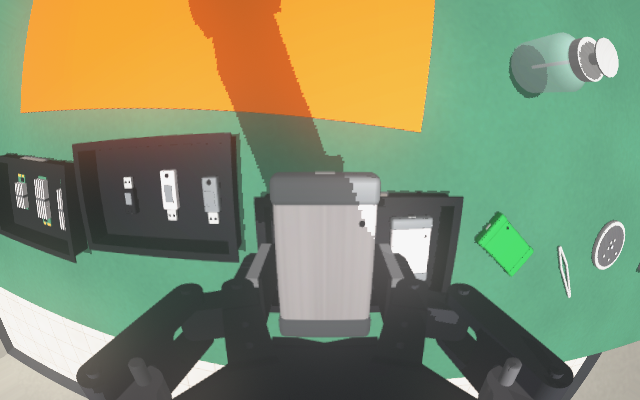

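The drive is held well. The pocket tray's near rim corners are at (256,197) and (463,196), with the existing drive at (411,248). The other trays hold three sticks and three boards.

```bash
python3 - <<'E'
from h import *
st=ctrl.read_state()
P=cast("wrist",[(256,197),(463,196)],.04,st)[:,:2]; d=P[1]-P[0]; L=np.hypot(*d); u=d/L; x=np.array([u[1],-u[0]])
c=P.mean(0)+x*.068;print(P,L,np.degrees(np.arctan2(x[1],x[0])),c,cast("wrist",[(411,248),(391,240),(433,230)],.017,st))
a=np.radians(6.3);p=c+np.array([[np.cos(a),-np.sin(a)],[np.sin(a),np.cos(a)]])@[0,-.033];print(p,to([*p,.07],96.3),to([*p,.006],96.3))
E
```

```text
[[0.57638694 0.13240892]
 [0.54960276 0.34980168]] 0.21903653392665226 7.023809043337878 [0.63048454 0.24942046] [[0.62427702 0.31089569 0.017     ]
 [0.6164689  0.28458562 0.017     ]
 [0.59925659 0.33316102 0.017     ]]
[0.63410577 0.21661975] [0.6342, 0.0342, 0.3908, 0.0019, -0.0017, 0.0001] [0.9542, 0.0343, 0.3926, 0.0019, -0.0017, 0.0001]
```

Request:
move_arm --series "0.15 0.02 0.385 0 0 0 1;0.3 0.02 0.385 0 0 0 1;0.5 0.02 0.385 0 0 0 1;0.63 0.02 0.385 0 0 0 1;0.75 0.02 0.385 0 0 0 1;0.84 0.02 0.385 0 0 0 1;0.9 0.02 0.385 0 0 0 1;0.91 0.02 0.385 0 0 0 1;0.91 0.02 0.385 0 0 0 1"

```text
clock: 27.65
eef_pos: [0.6359, 0.2139, 0.0174]
tool_rot: [-0.09, 1.569, 0.091]
contact_force: [-0.9, 0.7, -0.4]
opening: 0.0492
```

Request:
move_arm --series "0.025 0 0 0 0 0 1;0.045 0 0 0 0 0 1;0.054 0 0 0 0 0 1;0.054 0 0 0 0 0 1"

```text
clock: 28.05
eef_pos: [0.6364, 0.2132, 0.0065]
tool_rot: [-0.09, 1.569, 0.09]
contact_force: [0.7, -0.6, -1.4]
opening: 0.0489
```

Request:
move_arm --series "0.005 0 0 0 0 0 1;0.005 0 0 0 0 0 1"

```text
clock: 28.25
eef_pos: [0.6366, 0.2133, 0.0063]
tool_rot: [-0.09, 1.569, 0.09]
contact_force: [-1.4, -0.3, 4.2]
opening: 0.0489
```

Request:
move_arm --series "0 0 0 0 0 0 -0.3;0 0 0 0 0 0 -0.55;0 0 0 0 0 0 -0.55;-0.1 0 0 0 0 0 -0.55;-0.3 0 0 0 0 0 -0.55;-0.6 0 0 0 0 0 -0.55;-0.9 0 0 0 0 0 -0.55;-0.9 0 0 0 0 0 -0.55"

```text
clock: 29.05
eef_pos: [0.6392, 0.2143, 0.1917]
tool_rot: [-0.087, 1.559, 0.092]
contact_force: [0.5, 1.0, 0.7]
opening: 0.0664
```

```bash
python3 -c "
from h import *
print(to([.46,.18,.24],95))"
```

```text
[-0.2507, -0.0678, -0.907, 0.0086, 0.0032, -0.0008]
```

Request:
move_arm --series "-0.25 -0.07 -0.9 0 0 0 -0.55;-0.25 -0.07 -0.9 0 0 0 -0.55;-0.25 -0.07 -0.9 0 0 0 -0.55;-0.25 -0.07 -0.9 0 0 0 -0.55;-0.25 -0.07 -0.9 0 0 0 -0.55;-0.25 -0.07 -0.9 0 0 0 -0.55;-0.25 -0.07 -0.9 0 0 0 -0.55"

```text
clock: 29.75
eef_pos: [0.4603, 0.179, 0.2355]
tool_rot: [-0.089, 1.568, 0.09]
contact_force: [0.7, -0.6, -1.2]
opening: 0.0656
```

```bash
python3 -c "
from h import *
im=ctrl.read_camera('top')[:,:,::-1];cv2.imwrite('pics/top2.png',cv2.resize(im[90:290,140:530],None,fx=2.05,fy=2.05,interpolation=cv2.INTER_CUBIC))
im=ctrl.read_camera('side')[:,:,::-1];cv2.imwrite('pics/side2.png',cv2.resize(im[100:330,190:400],None,fx=2.6,fy=2.6,interpolation=cv2.INTER_CUBIC))"
```

```text
(no output)
```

View pics/side2.png

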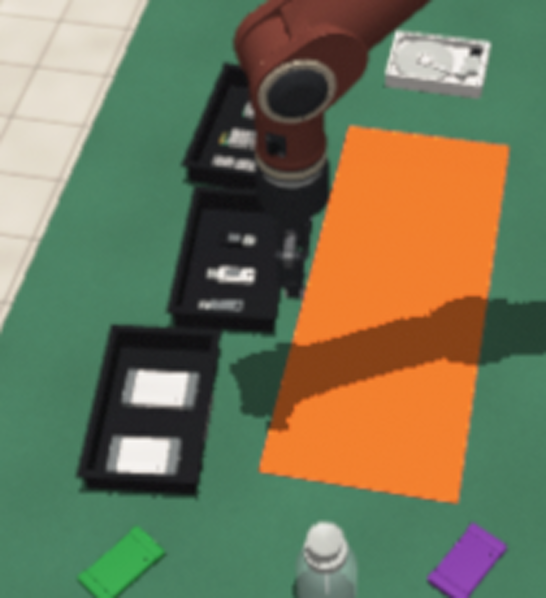

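The side view shows every piece flat in its tray: two drives at (160,388) and (145,455), three sticks at (240,240) to (220,305), and the boards at about (240,135). The mat is empty, and the bottle and open drive stand as before. Handing in.

```bash
python3 -c "
from station import ctrl
print(ctrl.read_state()['clock'],ctrl.job_done())"
```

```text
the job is handed in; nothing more can be done
29.85 None
```

I placed all five pieces in their matching trays and handed the job in at about 30 s on the robot's clock. The order was long stick, short stick, long M.2, short M.2, then pocket drive. I lowered each piece until the wrist read about 4 N of floor contact, and only then opened the fingers.

**What the checks showed:** The last side view shows the mat empty and the arm clear. Both pocket drives and all three USB sticks lie flat, with gaps between them. An earlier wrist view showed three boards in the M.2 tray. The open drive and the bottle looked unmoved, and the gripper never worked near them.

**What is less certain:**
- **M.2 tray:** the arm partly hid it in the last side view, so the short M.2 is confirmed only by that earlier wrist view and by its floor contact when released.
- **Final top view:** I took this picture but could not see it, because I had reached the 16-picture limit.
- **Short stick:** it lies with its plug toward the robot, opposite to its neighbours. The task set no direction, so I left it.

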